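Top up the flap-covered tin crate by touch

ROBOT

A 6-joint arm with a two-finger parallel gripper is mounted at the origin on a cart in front of the work surface, level with it; the furniture and walls round the work are solid. World frame = base frame: x ahead of the robot, y to its left, z up, the work surface at z = 0. Lengths are in mm, angles in rad, forces in N, time in s.
With the tool pointing down it reaches from about 350 to 875 mm from the base axis. Payload 4.2 kg.
Tool frame: the origin (TCP) lies midway between the tips of the shut fingers; the grasp point (between the pads) lies 19 mm behind it; x points along the fingers, y is the direction in which the jaws open and shut, and the axes are right-handed (so a half turn about x gives the same grasp; the last joint's range is limited). The gripper opens to 85 mm and grips with 20 to 120 N. Pads are 22 mm wide; open, the fingers measure 114 mm over their backs; the gripper's body (76 mm by 85 mm) begins 54 mm behind the grasp point. The pads swing forward as they close: fully open they stand 13 mm farther back than shut.
Start: joints at [-0.991, 0.385, 0.008, 0, -1.194, -0.259], TCP at [197.094, -593.088, 231.312] pointing down, gripper open.
Joint ranges: [-3.14, 3.14], [-1.21, 2.06], [-1.07, 1.41], [-3.16, 2.05], [-2.99, -0.16], [-3.1, 3.1]. Speed limits (rad/s): [2.79, 2.79, 3.14, 3.14, 3.14, 3.14].

INTERFACE

Orientations are given as a unit quaternion [x, y, z, w].
In Python, from bench import readout, imaging, arm gives the robot as it stands.
- The arm moves only by the tool arm_command, never from a script. Its argument "increments" is a list of rows, each a list of 3 entries, a list of its own where there are three numbers: the turn, a rotation vector about the world's x, y, z in degrees, then the shift along the world's x, y, z in mm, then the closure, from 0 (fully open) to 1 (shut). In form: [[[ax, ay, az], [tx, ty, tz], fingers], ...]. A call has exactly 5 rows; each row is the pose to reach, as a shift and turn from the pose measured when the call began; what a row does not reach only later rows make up. A row lasts 1/10 s, in which the tool goes at most 50 mm and 8.59 degrees, less where a joint would pass 70% of its speed; a pose out of reach is approached as far as the arm can. A call with a gripper value outside its range is refused whole. The fingers move at their own pace and stop on an object; the grip force is fixed at half the most. Time passes only in rows, so rows that repeat a pose let the fingers close, or fill a call up. It gives the time, the measured TCP pose, the force and the opening at its end, in the units of the state.
- readout.read_state(): the state, without advancing time (a new reading comes with each control period).
- imaging.get_image(name): name is "scene" or "top" or "wrist"; returns (picture, depth): 480x640x3 uint8, blue, green, red; 480x640 float32, mm along the optical axis (not along the pixel's ray), 0 where there is no reading.
- imaging.camera_info(name): a dict with "vfov" (degrees; the focal length in pixels is half the picture's height over the tangent of half this angle, whatever the lens; pixels are square), "cx", "cy" (the principal point, pixels), "D" ([k1, k2, p1, p2, k3] as OpenCV has them; the pictures are not rectified), "eye" and "rotation" of the camera in the world; the wrist camera has in their place "T_tool_cam" (4x4, takes a point from camera to tool coordinates, whose origin is the TCP and whose axes are the tool frame's). Camera axes: x right, y down, z forward; pixel columns grow to the right and rows downward; lengths in mm; the calibration is good to about 2 mm. A picture is of the moment at which its call begins: read the wrist's pose just before it. camera_info takes no time and is no camera call.
- arm.job_done(): hands the job in, once; it reports no verdict.
The state is a dict: "clock": time; "joints": joint angles; "joint_vel": joint speeds; "joint_efforts": joint torques, N m; "position": TCP position; "ee_rot": TCP orientation; "contact_force": force on the tool from outside, world axes, zero at the start; "wrist_torque": the same for the moment, N m; "gripper_width": finger opening in mm.
Only numpy, scipy, OpenCV 4.12 (cv2) and the standard library are available. Lean on these libraries where they do the work, as an engineer would, in place of code of your own. Each camera call takes 0.05 s, during which the arm holds its last target. There are 200 camera calls.

TASK

Two of the six pockets in the wooden crate are empty, but the sprung flaps hide which; only pressing on the flaps will tell. Put the two loose tins in the empty pockets, one in each, upright and pushed right down through the flaps onto the pocket floor. Leave the sanding block, the offcut and the clip where they lie.

Things in the scene. Friction and masses are not known exactly. Their poses are not given: they have to be found in the camera images.
- crate_top (a point): Fixed wooden crate, 136 x 188 mm (its x, y), 38 mm high, turned up to 0.3 rad; 2 (along x) by 3 (along y) pockets, each 56 (x) by 52 mm (y), 8 mm walls between. This point: middle of its upper face, axes along its sides, z up. The pocket floors lie 32 mm below the upper face. Each pocket is covered by two flaps; four hide a tin like the loose ones, two are empty, in no fixed places.
- crate: The same crate; origin in the middle of its underside. Flaps: thin metal, two to a pocket, 1 mm below the upper face, hinged on the pocket's walls at its -x and +x sides, each 26 mm long, meeting in the middle. They swing down into the pocket against a weak spring (1 N or less) and back by themselves; beside a tin in a pocket they hang down, with 2.5 mm play left all round.
- pocket_0 (a point): Middle of a pocket's mouth, level with the crate's upper face (38 mm above the table), at (-32, -60) mm from the crate's middle along its axes: row nearest the robot, right one seen from the robot. Pressed here, the flaps of a full pocket stop firmly after 1 to 3 mm; those of an empty one give way for over 20 mm.
- pocket_1 (a point): Middle of a pocket's mouth, level with the crate's upper face (38 mm above the table), at (-32, +0) mm from the crate's middle along its axes: row nearest the robot, middle one seen from the robot. Pressed here, the flaps of a full pocket stop firmly after 1 to 3 mm; those of an empty one give way for over 20 mm.
- pocket_2 (a point): Middle of a pocket's mouth, level with the crate's upper face (38 mm above the table), at (-32, +60) mm from the crate's middle along its axes: row nearest the robot, left one seen from the robot. Pressed here, the flaps of a full pocket stop firmly after 1 to 3 mm; those of an empty one give way for over 20 mm.
- pocket_3 (a point): Middle of a pocket's mouth, level with the crate's upper face (38 mm above the table), at (+32, -60) mm from the crate's middle along its axes: row away from the robot, right one seen from the robot. Pressed here, the flaps of a full pocket stop firmly after 1 to 3 mm; those of an empty one give way for over 20 mm.
- pocket_4 (a point): Middle of a pocket's mouth, level with the crate's upper face (38 mm above the table), at (+32, +0) mm from the crate's middle along its axes: row away from the robot, middle one seen from the robot. Pressed here, the flaps of a full pocket stop firmly after 1 to 3 mm; those of an empty one give way for over 20 mm.
- pocket_5 (a point): Middle of a pocket's mouth, level with the crate's upper face (38 mm above the table), at (+32, +60) mm from the crate's middle along its axes: row away from the robot, left one seen from the robot. Pressed here, the flaps of a full pocket stop firmly after 1 to 3 mm; those of an empty one give way for over 20 mm.
- tin_a_center (a point): Centre, half-way up, of a loose round tin, lid fixed on, 46 mm across, 28 mm high, about 60 g, upright on the table left of the crate; z is its axis. On a pocket's floor its top is 4 mm below the crate's upper face. Held by its upper half it can be started about 10 mm into the flaps, let go, and pushed down with closed fingertips (a few newtons).
- tin_a: The same tin (tin_a); origin in the centre of its underside.
- tin_b_center (a point): Centre, half-way up, of a loose round tin, lid fixed on, 46 mm across, 28 mm high, about 60 g, upright on the table left of the crate; z is its axis. On a pocket's floor its top is 4 mm below the crate's upper face. Held by its upper half it can be started about 10 mm into the flaps, let go, and pushed down with closed fingertips (a few newtons).
- tin_b: The same tin (tin_b); origin in the centre of its underside.
- sanding_block: Bystander: wooden sanding block 53 x 100 x 27 mm, behind the crate; origin in the centre of its underside. To be left where it lies.
- offcut: Bystander: pale wooden offcut 42 x 70 x 19 mm, at the near edge of the table; origin in the centre of its underside. To be left where it lies.
- clip: Bystander: black spring clip 32 x 52 x 20 mm, behind the loose tins; origin in the centre of its underside. To be left where it lies.
Things that resemble listed ones, but are neither listed nor needed, are in the scene too. What is shaped like the tin_b but black, green or turquoise is not meant.

How it is judged (in metres and radians):
At the end, for the whole second after the job is handed in: Each loose tin stands upright (within 0.12 rad) and at rest in a pocket, its centre within 6 mm of the pocket's middle seen from above and at least 14.5 mm below the crate's upper face (18 mm when on the floor). A pocket takes one tin only ((horizontal distance between tin_a_center and pocket_0 below 0.006 m or horizontal distance between tin_a_center and pocket_1 below 0.006 m or horizontal distance between tin_a_center and pocket_2 below 0.006 m or horizontal distance between tin_a_center and pocket_3 below 0.006 m or horizontal distance between tin_a_center and pocket_4 below 0.006 m or horizontal distance between tin_a_center and pocket_5 below 0.006 m) and z of each of tin_a_center, tin_b_center in the frame of crate_top below -0.0145 m and angle between each of tin_a_center, tin_b_center's own z axis and vertical below 0.12 rad and linear speed of each of tin_a, tin_b below 0.02 m/s and (horizontal distance between tin_b_center and pocket_0 below 0.006 m or horizontal distance between tin_b_center and pocket_1 below 0.006 m or horizontal distance between tin_b_center and pocket_2 below 0.006 m or horizontal distance between tin_b_center and pocket_3 below 0.006 m or horizontal distance between tin_b_center and pocket_4 below 0.006 m or horizontal distance between tin_b_center and pocket_5 below 0.006 m)); the robot touches nothing.
It fails at once if the sanding block is shifted by more than 30 mm (distance of sanding_block from where it was at the start of the episode above 0.03 m).
It fails at once if the offcut is shifted by more than 30 mm (distance of offcut from where it was at the start of the episode above 0.03 m).
It fails at once if the clip is shifted by more than 30 mm (distance of clip from where it was at the start of the episode above 0.03 m).
It also fails if it takes over 72 s, if anything falls off the work surface, if the arm or the gripper's body presses on something with over 40 N, if the wrist force passes 120 N, or if a joint passes its speed limit or range.

## Working session

There is one attempt and no reset: what is moved stays moved. The work goes in short steps, Python scripts to look and compute and a tool call to move; the robot and the scene stay as the last step left them, time stands still between calls to the robot, and variables do not carry over. Pictures are saved under pics/ and viewed, about 8 in all and at most 12, crops included, and the job is handed in when it is done.

Besides the shell and the picture viewer there is one more tool, called after "Emit:" as name(argument=value, ...), one argument or row to a line, values as JSON. arm_command: Moves the arm, as the interface text tells. Its arguments: {"type":"object","properties":{"increments":{"type":"array","items":{"type":"array"}}},"required":["increments"]}

```bash
mkdir -p pics; ls; cat > h.py <<'E'
import numpy as np,cv2
from bench import readout,imaging,arm
from scipy.spatial.transform import Rotation as R
def cam(n,st=None):
    i=imaging.camera_info(n);f=240/np.tan(np.radians(i["vfov"])/2)
    K=np.array([[f,0,i["cx"]],[0,f,i["cy"]],[0,0,1.]]);D=np.array(i["D"],float)
    if n=="wrist":
        T=np.array(i["T_tool_cam"]);Rt=R.from_quat(st["ee_rot"]).as_matrix()
        return K,D,Rt@T[:3,3]+np.array(st["position"]),Rt@T[:3,:3]
    return K,D,np.array(i["eye"],float),np.array(i["rotation"],float).reshape(3,3)
def onplane(c,px,z):
    K,D,e,Rm=c
    u=cv2.undistortPoints(np.array(px,np.float64).reshape(-1,1,2),K,D).reshape(-1,2)
    d=np.c_[u,np.ones(len(u))]@Rm.T
    return e+d*((z-e[2])/d[:,2])[:,None]
def proj(c,P):
    K,D,e,Rm=c
    q=(np.array(P,float).reshape(-1,3)-e)@Rm
    return cv2.projectPoints(q,np.zeros(3),np.zeros(3),K,D)[0].reshape(-1,2)
E
python3 - <<'E'
from h import *
s=readout.read_state();print(s)
for n in("top","scene"):
    im,d=imaging.get_image(n);cv2.imwrite(f"pics/{n}0.png",im);np.save(f"{n}0.npy",d);c=cam(n);print(n,imaging.camera_info(n))
E
```

```text
pics
{'clock': 0.0, 'joints': array([-9.91414475e-01,  3.85525196e-01,  6.62719039e-03, -5.07538873e-04,
       -1.19400334e+00, -2.58608164e-01]), 'joint_vel': array([-0.00072357, -0.00039718,  0.00047911,  0.00068427, -0.00086723,
       -0.00093656]), 'joint_efforts': array([ 8.05178729e-05, -3.92285693e+01,  1.88400614e+01,  4.18640748e+00,
       -4.61907301e-03,  1.98575987e-05]), 'position': array([ 196.90170497, -592.55353978,  230.23978473]), 'ee_rot': array([-0.11211189,  0.69819207,  0.11360732,  0.69789121]), 'contact_force': array([-0.12575888,  0.1736561 , -0.73020701]), 'wrist_torque': array([-0.0256355 ,  0.00234263,  0.03293614]), 'gripper_width': 85.229216521684}Traceback (most recent call last):
  File "<stdin>", line 4, in <module>
  File "h.py", line 10, in cam
    return K,D,np.array(i["eye"],float),np.array(i["rotation"],float).reshape(3,3)
                                        ~~~~~~~~~~~~~~~~~~~~~~~~~~~~~~~~~~~~~^^^^^
ValueError: cannot reshape array of size 4 into shape (3,3)
```

```bash
sed -i 's/np.array(i\["rotation"\],float).reshape(3,3)/R.from_quat(i["rotation"]).as_matrix()/' h.py
python3 - <<'E'
from h import *
for n in("top","scene"):
    im,d=imaging.get_image(n);cv2.imwrite(f"pics/{n}0.png",im);np.save(f"{n}0.npy",d);c=cam(n);print(n,c)
    print(onplane(c,[320,240],0))
print(cam("wrist",readout.read_state()))
E
```

```text
top (array([[578.07976402,   0.        , 313.35709359],
       [  0.        , 578.07976402, 239.90989972],
       [  0.        ,   0.        ,   1.        ]]), array([0.01975333, 0.        , 0.        , 0.        , 0.        ]), array([ 422.39101675,   70.80857454, 1019.04847751]), array([[-0.01736071, -0.99237998,  0.12198602],
       [-0.99977186,  0.01874808,  0.01023458],
       [-0.01244359, -0.12178051, -0.99247905]]))
[[547.25866211  69.52410693   0.        ]]
scene (array([[494.38074588,   0.        , 325.18761098],
       [  0.        , 494.38074588, 240.1588653 ],
       [  0.        ,   0.        ,   1.        ]]), array([-0.11344079,  0.        ,  0.        ,  0.        ,  0.        ]), array([-241.97267471,  493.7730943 ,  673.6856366 ]), array([[-0.48666036, -0.49152993,  0.72219112],
       [-0.87343902,  0.25834088, -0.41275206],
       [ 0.0163085 , -0.83165997, -0.55504569]]))
[[641.12825751   3.73474924   0.        ]]
(array([[331.1869173 ,   0.        , 316.43254289],
       [  0.        , 331.1869173 , 245.6417453 ],
       [  0.        ,   0.        ,   1.        ]]), array([-0.06078402,  0.        ,  0.        ,  0.        ,  0.        ]), array([ 118.00544076, -619.70166093,  371.900533  ]), array([[-0.31571947,  0.89802474,  0.30638666],
       [ 0.94884978,  0.29802129,  0.10424688],
       [ 0.00230653,  0.32362769, -0.94618169]]))
```

View pics/top0.png

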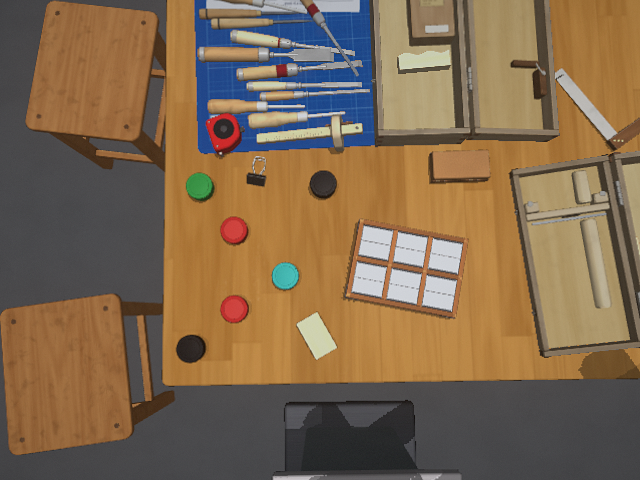

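View pics/scene0.png

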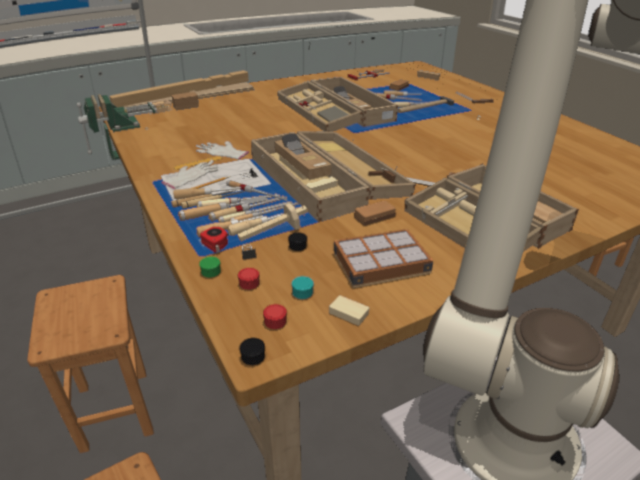

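The top view shows red tins at (234,230) and (234,309), and the crate around (408,268) with six white flap rectangles. The offcut is at (317,336), the sanding block at (461,166) and the clip at (257,172). The scene view agrees.

```bash
cat >> h.py <<'E'
def redtins(c,im,minA=100,z=28):
    h=cv2.cvtColor(im,cv2.COLOR_BGR2HSV)
    m=(((h[...,0]<6)|(h[...,0]>174))&(h[...,1]>150)&(h[...,2]>60)).astype(np.uint8)
    o=[]
    for k in cv2.findContours(m,cv2.RETR_EXTERNAL,cv2.CHAIN_APPROX_NONE)[0]:
        if cv2.contourArea(k)<minA: continue
        P=onplane(c,k.reshape(-1,2),z)[:,:2].astype(np.float32)
        o.append((cv2.contourArea(k),)+cv2.minEnclosingCircle(P)+(P.mean(0),))
    return o
E
python3 - <<'E'
from h import *
c=cam("top");im=cv2.imread("pics/top0.png");d=np.load("top0.npy")
for t in redtins(c,im): print(t)
h=cv2.cvtColor(im,cv2.COLOR_BGR2HSV)
m=((h[...,1]<40)&(h[...,2]>140)).astype(np.uint8);m[:,:340]=0;m[:,480:]=0;m[:215]=0;m[325:]=0
n,l,st,ce=cv2.connectedComponentsWithStats(m)
print(st,ce)
k=cv2.findNonZero(m)
P=onplane(c,k.reshape(-1,2),37)[:,:2].astype(np.float32)
print(cv2.minAreaRect(P))
# orange crate outline
w=((h[...,0]>5)&(h[...,0]<15)).astype(np.uint8)
print(onplane(c,[[360,220],[468,239],[457,317],[346,298]],38))
for p in [(234,230),(234,309),(408,268),(430,250),(250,268)]: print(p,d[p[1],p[0]],h[p[1],p[0]])
s=cam("scene");print(proj(s,np.c_[onplane(c,[[234,230],[234,309]],28)]))
print(redtins(s,cv2.imread("pics/scene0.png")))
E
```

```text
(543.5, (428.87646484375, 218.64651489257812), 23.21882438659668, array([428.6375, 218.6557], dtype=float32))
(520.0, (564.4913330078125, 218.73178100585938), 23.47280502319336, array([564.3154 , 219.11194], dtype=float32))
(969.0, (738.83544921875, 237.708740234375), 36.87076950073242, array([739.5024 , 237.26015], dtype=float32))
[[     0      0    640    480 301751]
 [   358    226     35     34    888]
 [   393    232     35     35    895]
 [   428    238     35     36    908]
 [   351    262     36     35    916]
 [   386    268     36     36    922]
 [   422    275     35     37    920]] [[317.91929439 238.9921127 ]
 [375.38963964 242.30743243]
 [410.04581006 248.9575419 ]
 [444.83920705 255.46035242]
 [368.71615721 279.10480349]
 [403.60629067 285.83947939]
 [438.92934783 292.54673913]]
((493.3148498535156, -76.83059692382812), (171.97293090820312, 116.02169799804688), 77.75387573242188)
[[ 5.75861137e+02  3.34251476e-01  3.80000000e+01]
 [ 5.39559870e+02 -1.82302827e+02  3.80000000e+01]
 [ 4.08376580e+02 -1.57350967e+02  3.80000000e+01]
 [ 4.43184340e+02  2.75606716e+01  3.80000000e+01]]
(234, 230) 1004.5911 [  1 176 207]
(234, 309) 989.1919 [  1 177 207]
(408, 268) 978.95636 [ 12 150 156]
(430, 250) 986.0708 [ 11 123 141]
(250, 268) 1021.23737 [ 16 169 177]
[[249.37690559 272.69653145]
 [275.68775149 310.47264621]]
[(422.5, (415.05560302734375, 227.7980194091797), 33.523921966552734, array([414.38574, 226.63382], dtype=float32)), (337.0, (548.29150390625, 225.67889404296875), 35.525482177734375, array([548.1568, 226.7938], dtype=float32)), (404.5, (728.89306640625, 243.4783172607422), 50.604896545410156, array([728.07074, 241.3886 ], dtype=float32))]
```

```bash
cat >> h.py <<'E'
LOC=np.array([[-32,-60],[-32,0],[-32,60],[32,-60],[32,0],[32,60]],float)
def fit(P,L=LOC):
    # rigid 2D fit L->P
    pm,lm=P.mean(0),L.mean(0);a=(L-lm);b=(P-pm)
    th=np.arctan2((a[:,0]*b[:,1]-a[:,1]*b[:,0]).sum(),(a*b).sum())
    Rm=np.array([[np.cos(th),-np.sin(th)],[np.sin(th),np.cos(th)]])
    ctr=pm-Rm@lm
    return th,ctr,LOC@Rm.T+ctr,P-(L@Rm.T+ctr)
E
python3 - <<'E'
from h import *
c=cam("top")
px=[[438.93,292.55],[403.6,285.84],[368.7,279.1],[444.84,255.46],[410.05,248.96],[375.39,242.3]]
for f in fit(onplane(c,px,37)[:,:2]): print(f)
print(R.from_quat(readout.read_state()["ee_rot"]).as_matrix())
E
```

```text
-0.2073200899127833
[493.28947554 -76.95786931]
[[ 449.62443458 -129.08621283]
 [ 461.97472175  -70.37104949]
 [ 474.32500892  -11.65588614]
 [ 512.25394215 -142.25985248]
 [ 524.60422932  -83.54468913]
 [ 536.95451649  -24.82952579]]
[[ 0.04543322 -0.17099654]
 [ 0.00548963  0.09156706]
 [ 0.07904213 -0.04829305]
 [-0.00111135  0.22853049]
 [-0.15513276  0.01242863]
 [ 0.02627913 -0.11323659]]
[[-6.30501091e-04 -3.15196527e-01  9.49026212e-01]
 [ 1.53916901e-03  9.49024971e-01  3.15197137e-01]
 [-9.99998617e-01  1.65944387e-03 -1.13220554e-04]]
```

Emit:
arm_command(
  increments=[
    [[0,0,0],[24,43,0],0],
    [[0,0,0],[48,86,0],0.5],
    [[0,0,0],[72,129,0],1],
    [[0,0,0],[96,172,0],1],
    [[0,0,0],[120,215,0],1],
  ],
)

```text
clock: 0.65
position: [317.4, -375.9, 230.3]
ee_rot: [-0.112, 0.698, 0.113, 0.698]
contact_force: [1.0, 0.0, 0.5]
gripper_width: 28.4
```

Emit:
arm_command(
  increments=[
    [[0,0,0],[25,43,0],1],
    [[0,0,0],[50,85,-10],1],
    [[0,0,0],[73,124,-30],1],
    [[0,0,0],[96,163,-50],1],
    [[0,0,0],[118,202,-70],1],
  ],
)

```text
clock: 1.15
position: [436.0, -172.0, 159.9]
ee_rot: [-0.112, 0.698, 0.113, 0.698]
contact_force: [1.1, -0.8, -1.1]
gripper_width: 0.1
```

Emit:
arm_command(
  increments=[
    [[0,0,0],[20,35,-10],1],
    [[0,0,0],[40,70,-20],1],
    [[0,0,0],[58,98,-30],1],
    [[0,0,0],[58,98,-30],1],
    [[0,0,0],[58,98,-30],1],
  ],
)

```text
clock: 1.65
position: [493.8, -73.5, 129.3]
ee_rot: [-0.113, 0.698, 0.114, 0.698]
contact_force: [-0.1, -0.2, 1.1]
gripper_width: 0.1
```

```bash
cat >> h.py <<'E'
def flaps(n):
    s=readout.read_state();im,d=imaging.get_image("wrist");cv2.imwrite(f"pics/{n}.png",im)
    c=cam("wrist",s);h=cv2.cvtColor(im,cv2.COLOR_BGR2HSV)
    m=((h[...,1]<45)&(h[...,2]>120)).astype(np.uint8)
    m=cv2.morphologyEx(m,cv2.MORPH_CLOSE,np.ones((5,5)))
    out=[]
    for k in cv2.findContours(m,cv2.RETR_EXTERNAL,cv2.CHAIN_APPROX_NONE)[0]:
        if cv2.contourArea(k)<800: continue
        r=cv2.minAreaRect(onplane(c,k.reshape(-1,2),37)[:,:2].astype(np.float32)); out.append(r)
    return s,c,im,out
E
python3 - <<'E'
from h import *
s,c,im,o=flaps("w1");print(s["position"],s["contact_force"],s["clock"]);print(*o,sep="\n")
for p in proj(c,np.c_[onplane(cam("top"),[[438.93,292.55],[403.6,285.84],[368.7,279.1],[444.84,255.46],[410.05,248.96],[375.39,242.3]],37)]): cv2.circle(im,tuple(int(v) for v in p),4,(0,0,255),1)
cv2.imwrite("pics/w1m.png",im)
E
```

```text
[493.76971687 -73.458849   129.26388296] [-0.12071773 -0.20465249  1.07056571] 1.65
((537.3269653320312, -25.064624786376953), (51.54570007324219, 52.10987854003906), 78.28467559814453)
((525.1624755859375, -83.53658294677734), (51.53923416137695, 52.415435791015625), 77.87866973876953)
((475.38482666015625, -11.962091445922852), (52.9428596496582, 50.06880187988281), 76.01770782470703)
((512.4624633789062, -141.8916778564453), (51.688961029052734, 53.096527099609375), 77.9680404663086)
((463.1469421386719, -70.7598876953125), (51.56465148925781, 53.05269241333008), 77.57769775390625)
((380.58251953125, 63.52988815307617), (53.274513244628906, 36.942718505859375), 29.05539894104004)
((450.1875915527344, -128.6600341796875), (52.11781311035156, 53.16746139526367), 78.40789794921875)
```

View pics/w1m.png

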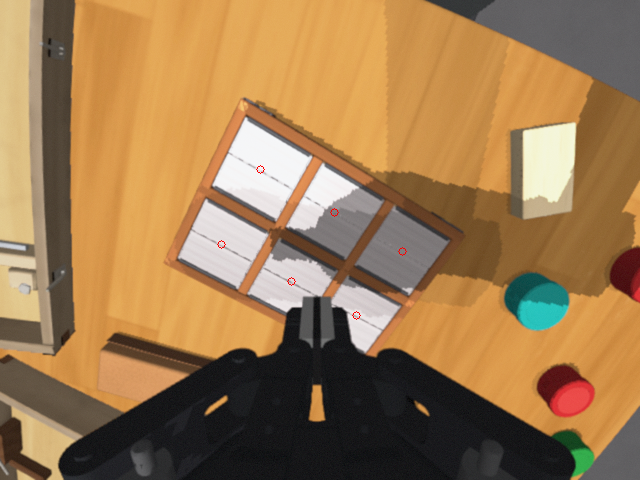

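The wrist view agrees with the top view to within 1 mm on the pocket centres: the markers at (334,212), (403,251) and others lie on the flap seams. I'm pressing pocket 4 first.

Emit:
arm_command(
  increments=[
    [[0,0,0],[31,-10,-45],1],
    [[0,0,0],[31,-10,-80],1],
    [[0,0,0],[31,-10,-91],1],
    [[0,0,0],[31,-10,-98],1],
    [[0,0,0],[31,-10,-98],1],
  ],
)

```text
clock: 2.2
position: [521.9, -85.5, 35.3]
ee_rot: [-0.113, 0.7, 0.113, 0.696]
contact_force: [-9.3, -0.2, 20.7]
gripper_width: -0.1
```

Emit:
arm_command(
  increments=[
    [[0,0,0],[2,2,18],1],
    [[0,0,0],[-40,10,18],1],
    [[0,0,0],[-60,15,12],1],
    [[0,0,0],[-60,15,0],1],
    [[0,0,0],[-60,15,-4],1],
  ],
)

```text
clock: 2.7
position: [461.0, -71.0, 32.3]
ee_rot: [-0.113, 0.7, 0.113, 0.696]
contact_force: [-0.1, -0.2, 1.3]
gripper_width: 0.3
```

Emit:
arm_command(
  increments=[
    [[0,0,0],[0,0,20],1],
    [[0,0,0],[-8,-38,20],1],
    [[0,0,0],[-11,-58,15],1],
    [[0,0,0],[-11,-58,2],1],
    [[0,0,0],[-11,-58,-2],1],
  ],
)

```text
clock: 3.2
position: [451.3, -131.0, 34.8]
ee_rot: [-0.114, 0.7, 0.113, 0.696]
contact_force: [-14.7, 2.1, 62.5]
gripper_width: 0.2
```

Emit:
arm_command(
  increments=[
    [[0,0,0],[0,0,20],1],
    [[0,0,0],[40,-7,20],1],
    [[0,0,0],[61,-11,15],1],
    [[0,0,0],[61,-11,3],1],
    [[0,0,0],[61,-11,-1],1],
  ],
)

```text
clock: 3.7
position: [511.6, -142.3, 33.0]
ee_rot: [-0.114, 0.7, 0.112, 0.696]
contact_force: [0.1, 0.2, 0.1]
gripper_width: -0.0
```

Emit:
arm_command(
  increments=[
    [[0,0,0],[0,0,-3],1],
    [[0,0,0],[0,0,-6],1],
    [[0,0,0],[0,0,-10],1],
    [[0,0,0],[0,0,-10],1],
    [[0,0,0],[0,0,-10],1],
  ],
)

```text
clock: 4.2
position: [511.4, -142.3, 23.1]
ee_rot: [-0.114, 0.7, 0.112, 0.696]
contact_force: [-0.6, 0.3, 0.8]
gripper_width: -0.2
```

Pocket 3 is empty. I'm checking pocket 1 deeper on the way to the tins.

Emit:
arm_command(
  increments=[
    [[0,0,0],[0,0,30],1],
    [[0,0,0],[-26,36,30],1],
    [[0,0,0],[-49,72,30],1],
    [[0,0,0],[-49,72,8],1],
    [[0,0,0],[-49,72,1],1],
  ],
)

```text
clock: 4.7
position: [461.5, -69.5, 23.6]
ee_rot: [-0.114, 0.701, 0.113, 0.695]
contact_force: [-0.0, -0.2, 0.9]
gripper_width: 0.2
```

Emit:
arm_command(
  increments=[
    [[0.2,-0.5,0],[0,0,45],1],
    [[0.2,-0.5,0],[2,35,75],1],
    [[0.2,-0.5,0],[4,82,90],1],
    [[0.2,-0.5,0],[5,130,100],1],
    [[0.2,-0.5,0],[6,178,105],1],
  ],
)

```text
clock: 5.2
position: [468.5, 110.0, 130.3]
ee_rot: [-0.113, 0.697, 0.114, 0.699]
contact_force: [1.2, -0.7, 0.2]
gripper_width: 0.1
```

Emit:
arm_command(
  increments=[
    [[0,0,0],[1,45,0],0],
    [[0,0,0],[2,90,0],0],
    [[0,0,0],[2,116,0],0],
    [[0,0,0],[2,116,0],0],
    [[0,0,0],[2,116,0],0],
  ],
)

```text
clock: 5.7
position: [470.5, 225.8, 130.0]
ee_rot: [-0.113, 0.697, 0.113, 0.699]
contact_force: [-0.2, -0.6, 0.4]
gripper_width: 72.3
```

```bash
python3 - <<'E'
from h import *
s=readout.read_state();im,d=imaging.get_image("wrist");cv2.imwrite("pics/w2.png",im);c=cam("wrist",s)
print(s["position"],s["ee_rot"],s["contact_force"],s["gripper_width"])
for t in redtins(c,im,300): print(t)
print(proj(c,[[429,219,28],[564,219,28]]))
E
```

```text
[470.54031086 225.83028411 129.96193287] [-0.11313748  0.6968508   0.11339353  0.69909998] [-0.21609723 -0.63606774  0.40078358] 72.31537795837214
(2292.0, (558.42626953125, 219.96578979492188), 28.945690155029297, array([558.5026 , 219.28735], dtype=float32))
(2918.0, (429.8307800292969, 219.24656677246094), 23.149904251098633, array([429.66953, 219.38252], dtype=float32))
[[325.91780324 192.14964005]
 [275.17157574 339.77822748]]
```

View pics/w2.png

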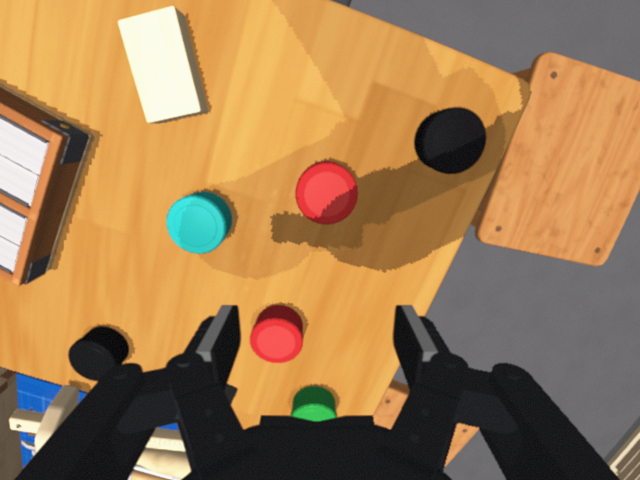

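The near red tin is at pixel (326,192), which gives (429.5, 219), matching the top view. I'm grasping it.

Emit:
arm_command(
  increments=[
    [[0,0,0],[-41,-7,-20],0],
    [[0,0,0],[-41,-7,-60],0],
    [[0,0,0],[-41,-7,-95],0],
    [[0,0,0],[-41,-7,-121],0],
    [[0,0,0],[-41,-7,-121],0],
  ],
)

```text
clock: 6.25
position: [427.7, 214.8, 6.3]
ee_rot: [-0.114, 0.699, 0.11, 0.697]
contact_force: [0.2, -0.6, -0.9]
gripper_width: 85.4
```

Emit:
arm_command(
  increments=[
    [[0,0,0],[0,0,0],0.7],
    [[0,0,0],[0,0,0],0.7],
    [[0,0,0],[0,0,0],0.7],
    [[0,0,0],[0,0,0],0.7],
    [[0,0,0],[0,0,0],0.7],
  ],
)

```text
clock: 6.75
position: [428.7, 215.3, 8.3]
ee_rot: [-0.113, 0.698, 0.111, 0.698]
contact_force: [-0.9, -1.2, 6.7]
gripper_width: 44.0
```

Emit:
arm_command(
  increments=[
    [[0,0,0],[0,0,30],0.7],
    [[0,0,0],[0,0,60],0.7],
    [[0,0,0],[0,0,90],0.7],
    [[0,0,0],[0,0,90],0.7],
    [[0,0,0],[0,0,90],0.7],
  ],
)

```text
clock: 7.25
position: [428.8, 215.7, 99.6]
ee_rot: [-0.112, 0.698, 0.112, 0.699]
contact_force: [-0.0, -0.1, -1.0]
gripper_width: 43.6
```

```bash
python3 - <<'E'
from h import *
s=readout.read_state();im,d=imaging.get_image("wrist");cv2.imwrite("pics/w3.png",im);c=cam("wrist",s)
print(s["position"],s["ee_rot"],s["contact_force"],s["gripper_width"])
for t in redtins(c,im,300,s["position"][2]+19.7): print(t,t[1]-s["position"][:2])
im,d=imaging.get_image("top");cv2.imwrite("pics/top3.png",im)
for t in redtins(cam("top"),im,50,s["position"][2]+19.7): print(t)
E
```

```text
[428.82383942 215.65072421  99.59002017] [-0.11222348  0.697582    0.11181808  0.69877175] [-0.01447766 -0.14056216 -1.02139787] 43.56126222774316
(10323.5, (439.2147216796875, 208.7785186767578), 40.56636047363281, array([437.25912, 212.3938 ], dtype=float32)) [10.39088226 -6.87220553]
(521.5, (551.0921630859375, 204.71360778808594), 21.735530853271484, array([551.00336, 205.25243], dtype=float32))
(970.0, (709.6862182617188, 222.33482360839844), 33.47449493408203, array([710.27625, 221.92758], dtype=float32))
(90.5, (811.8982543945312, 127.29811096191406), 11.254156112670898, array([811.67114, 127.4906 ], dtype=float32))
(55.5, (915.3428955078125, 74.85942077636719), 9.217397689819336, array([915.3491 ,  75.00922], dtype=float32))
```

View pics/w3.png

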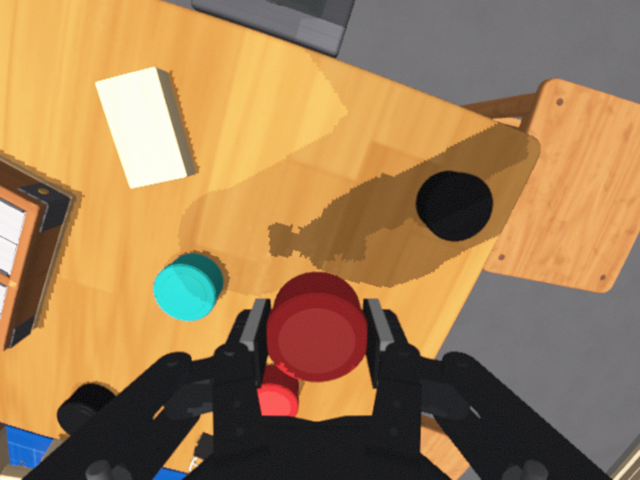

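```bash
python3 - <<'E'
from h import *
s=readout.read_state();c=cam("wrist",s);im=cv2.imread("pics/w3.png")
g=im[265:390,317].astype(int);print([(265+i,*g[i]) for i in range(0,125,3)])
Rm=R.from_quat(s["ee_rot"]).as_matrix()
for z in (17,19.7,22):
    P=onplane(c,[[317,272],[317,305],[317,381],[266,335],[369,335]],s["position"][2]+z)
    print(z,((P-s["position"])@Rm).round(1).tolist())
P=onplane(c,[[317,272]],s["position"][2]-8.3);print(((P-s["position"])@Rm).round(1))
E
```

```text
[(265, np.int64(51), np.int64(98), np.int64(140)), (268, np.int64(61), np.int64(115), np.int64(163)), (271, np.int64(71), np.int64(132), np.int64(207)), (274, np.int64(26), np.int64(26), np.int64(107)), (277, np.int64(30), np.int64(30), np.int64(111)), (280, np.int64(29), np.int64(26), np.int64(107)), (283, np.int64(29), np.int64(28), np.int64(107)), (286, np.int64(31), np.int64(29), np.int64(107)), (289, np.int64(28), np.int64(26), np.int64(107)), (292, np.int64(26), np.int64(25), np.int64(115)), (295, np.int64(37), np.int64(37), np.int64(140)), (298, np.int64(36), np.int64(31), np.int64(145)), (301, np.int64(39), np.int64(35), np.int64(144)), (304, np.int64(35), np.int64(31), np.int64(142)), (307, np.int64(38), np.int64(37), np.int64(145)), (310, np.int64(52), np.int64(53), np.int64(163)), (313, np.int64(48), np.int64(51), np.int64(158)), (316, np.int64(49), np.int64(51), np.int64(158)), (319, np.int64(51), np.int64(52), np.int64(160)), (322, np.int64(52), np.int64(52), np.int64(159)), (325, np.int64(49), np.int64(49), np.int64(159)), (328, np.int64(47), np.int64(49), np.int64(157)
[... 663 characters left out ...]
nt64(47), np.int64(49), np.int64(154)), (373, np.int64(41), np.int64(43), np.int64(145)), (376, np.int64(31), np.int64(32), np.int64(140)), (379, np.int64(33), np.int64(33), np.int64(141)), (382, np.int64(58), np.int64(118), np.int64(199)), (385, np.int64(82), np.int64(169), np.int64(235)), (388, np.int64(82), np.int64(170), np.int64(235))]
17 [[-16.9, -0.2, -29.5], [-17.0, -0.1, -14.3], [-17.1, -0.1, 25.9], [-16.9, -22.6, 0.7], [-17.1, 22.8, 0.7]]
19.7 [[-19.6, -0.2, -30.7], [-19.7, -0.1, -15.8], [-19.8, -0.1, 23.5], [-19.6, -22.1, -1.1], [-19.8, 22.3, -1.2]]
22 [[-21.9, -0.2, -31.6], [-22.0, -0.1, -17.1], [-22.0, -0.1, 21.5], [-21.9, -21.7, -2.6], [-22.1, 21.8, -2.7]]
[[  8.3  -0.1 -18.5]]
```

Emit:
arm_command(
  increments=[
    [[0,0,0],[5,-46,0],0.7],
    [[0,0,0],[10,-92,0],0.7],
    [[0,0,0],[15,-138,0],0.7],
    [[0,0,0],[20,-184,0],0.7],
    [[0,0,0],[25,-230,0],0.7],
  ],
)

```text
clock: 7.85
position: [452.1, -17.1, 96.8]
ee_rot: [-0.113, 0.7, 0.111, 0.697]
contact_force: [1.6, -0.6, -0.6]
gripper_width: 43.8
```

Emit:
arm_command(
  increments=[
    [[0,0,0],[4,-36,0],0.7],
    [[0,0,0],[6,-55,-15],0.7],
    [[0,0,0],[6,-55,-35],0.7],
    [[0,0,0],[6,-55,-40],0.7],
    [[0,0,0],[6,-55,-40],0.7],
  ],
)

```text
clock: 8.35
position: [457.0, -72.2, 55.5]
ee_rot: [-0.114, 0.701, 0.111, 0.695]
contact_force: [0.9, 1.1, -1.1]
gripper_width: 43.9
```

Emit:
arm_command(
  increments=[
    [[0.3,-0.4,0],[3.4,1,-5],0.7],
    [[0.3,-0.4,0],[3.4,1,-7],0.7],
    [[0.3,-0.4,0],[3.4,1,-7],0.7],
    [[0.3,-0.4,0],[3.4,1,-7],0.7],
    [[0.3,-0.4,0],[3.4,1,-7],0.7],
  ],
)

```text
clock: 8.85
position: [460.6, -71.0, 48.8]
ee_rot: [-0.112, 0.698, 0.113, 0.698]
contact_force: [0.6, 0.3, -1.3]
gripper_width: 43.7
```

Centred; I'm inserting the tin about 10 mm.

Emit:
arm_command(
  increments=[
    [[0,0,0],[0,0,-4],0.7],
    [[0,0,0],[0,0,-8],0.7],
    [[0,0,0],[0,0,-12],0.7],
    [[0,0,0],[0,0,-12.5],0.7],
    [[0,0,0],[0,0,-12.5],0.7],
  ],
)

```text
clock: 9.35
position: [460.7, -71.0, 36.2]
ee_rot: [-0.112, 0.698, 0.113, 0.698]
contact_force: [0.6, 0.2, 0.1]
gripper_width: 43.9
```

Emit:
arm_command(
  increments=[
    [[0,0,0],[0,0,-1.5],0.7],
    [[0,0,0],[0,0,-1.5],0.2],
    [[0,0,0],[0,0,-1.5],0.2],
    [[0,0,0],[0,0,-1.5],0.2],
    [[0,0,0],[0,0,-1.5],0.2],
  ],
)

```text
clock: 9.85
position: [460.5, -71.1, 34.4]
ee_rot: [-0.112, 0.698, 0.112, 0.698]
contact_force: [0.5, 0.4, -0.9]
gripper_width: 68.0
```

Emit:
arm_command(
  increments=[
    [[0,0,0],[0,0,20],0.2],
    [[0,0,0],[0,0,40],0.5],
    [[0,0,0],[0,0,45],1],
    [[0,0,0],[0,0,45],1],
    [[0,0,0],[0,0,45],1],
  ],
)

```text
clock: 10.35
position: [459.8, -71.1, 78.7]
ee_rot: [-0.112, 0.699, 0.112, 0.697]
contact_force: [-0.6, -0.4, 0.2]
gripper_width: 9.8
```

```bash
python3 - <<'E'
from h import *
s=readout.read_state();print(s["position"],s["gripper_width"])
im,d=imaging.get_image("wrist");cv2.imwrite("pics/w4.png",im[150:450,150:500])
E
```

```text
[459.82197943 -71.14356748  78.74838832] 9.82667884968594
```

View pics/w4.png

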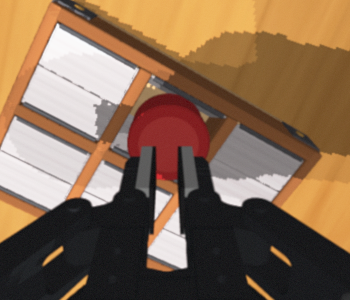

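The crop shows tin A standing in pocket 1's mouth at (170,135). I'm pushing it down.

Emit:
arm_command(
  increments=[
    [[0,0,0],[2.3,0.6,-14],1],
    [[0,0,0],[2.3,0.6,-22],1],
    [[0,0,0],[2.3,0.6,-28],1],
    [[0,0,0],[2.3,0.6,-34],1],
    [[0,0,0],[2.3,0.6,-40],1],
  ],
)

```text
clock: 10.9
position: [461.9, -70.6, 38.0]
ee_rot: [-0.112, 0.699, 0.112, 0.697]
contact_force: [0.3, -0.2, 0.3]
gripper_width: -0.1
```

Emit:
arm_command(
  increments=[
    [[0,0,0],[0,0,-2],1],
    [[0,0,0],[0,0,-4],1],
    [[0,0,0],[0,0,-5],1],
    [[0,0,0],[0,0,-6],1],
    [[0,0,0],[0,0,-6],1],
  ],
)

```text
clock: 11.4
position: [462.0, -70.6, 33.5]
ee_rot: [-0.112, 0.699, 0.113, 0.697]
contact_force: [-5.1, 1.9, 11.7]
gripper_width: 0.4
```

Emit:
arm_command(
  increments=[
    [[0,0,0],[0,0,40],1],
    [[0,0,0],[10,28,66],1],
    [[0,0,0],[25,70,70],0.5],
    [[0,0,0],[41,115,70],0],
    [[0,0,0],[57,160,70],0],
  ],
)

```text
clock: 11.9
position: [519.6, 91.1, 104.6]
ee_rot: [-0.112, 0.698, 0.113, 0.698]
contact_force: [1.0, -1.0, -0.3]
gripper_width: 43.7
```

Emit:
arm_command(
  increments=[
    [[0,0,0],[16,45,0],0],
    [[0,0,0],[32,89,0],0],
    [[0,0,0],[45,126,0],0],
    [[0,0,0],[45,126,-20],0],
    [[0,0,0],[45,126,-40],0],
  ],
)

```text
clock: 12.4
position: [565.2, 218.9, 64.5]
ee_rot: [-0.112, 0.697, 0.114, 0.699]
contact_force: [-0.6, -1.5, -0.2]
gripper_width: 85.1
```

Emit:
arm_command(
  increments=[
    [[0,0,0],[-0.5,0,-20],0],
    [[0,0,0],[-0.5,0,-40],0],
    [[0,0,0],[-0.5,0,-54],0],
    [[0,0,0],[-0.5,0,-56],0],
    [[0,0,0],[-0.5,0,-56],0],
  ],
)

```text
clock: 12.9
position: [564.9, 218.9, 8.5]
ee_rot: [-0.112, 0.697, 0.114, 0.699]
contact_force: [0.2, 0.4, -0.3]
gripper_width: 85.9
```

Emit:
arm_command(
  increments=[
    [[0,0,0],[0,0,0],0.7],
    [[0,0,0],[0,0,0],0.7],
    [[0,0,0],[0,0,0],0.7],
    [[0,0,0],[0,0,0],0.7],
    [[0,0,0],[0,0,0],0.7],
  ],
)

```text
clock: 13.4
position: [565.6, 219.3, 10.0]
ee_rot: [-0.112, 0.697, 0.114, 0.699]
contact_force: [-1.2, -0.9, 6.3]
gripper_width: 43.9
```

Emit:
arm_command(
  increments=[
    [[0,0,0],[0,0,30],0.7],
    [[0,0,0],[0,0,60],0.7],
    [[0,0,0],[0,0,90],0.7],
    [[0,0,0],[0,0,90],0.7],
    [[0,0,0],[0,0,90],0.7],
  ],
)

```text
clock: 13.9
position: [565.5, 219.4, 100.6]
ee_rot: [-0.112, 0.696, 0.114, 0.7]
contact_force: [0.4, 0.1, -2.1]
gripper_width: 43.9
```

```bash
python3 - <<'E'
from h import *
s=readout.read_state();c=cam("wrist",s);im,d=imaging.get_image("wrist");cv2.imwrite("pics/w5.png",im)
g=im[265:390,317,2].astype(int);k=np.diff(g);print([(265+i,k[i]) for i in np.where(abs(k)>12)[0]])
g=im[335,240:400,2].astype(int);k=np.diff(g);print([(240+i,k[i]) for i in np.where(abs(k)>25)[0]])
print(s["position"],s["ee_rot"])
E
```

```text
[(np.int64(265), np.int64(37)), (np.int64(266), np.int64(-24)), (np.int64(267), np.int64(-44)), (np.int64(268), np.int64(-16)), (np.int64(287), np.int64(19)), (np.int64(375), np.int64(22)), (np.int64(376), np.int64(48)), (np.int64(377), np.int64(19))]
[(np.int64(240), np.int64(31)), (np.int64(241), np.int64(26)), (np.int64(254), np.int64(-27)), (np.int64(255), np.int64(-31)), (np.int64(265), np.int64(28)), (np.int64(266), np.int64(56)), (np.int64(267), np.int64(31)), (np.int64(365), np.int64(-35)), (np.int64(366), np.int64(-51)), (np.int64(367), np.int64(-26)), (np.int64(377), np.int64(28)), (np.int64(378), np.int64(31)), (np.int64(392), np.int64(-27))]
[565.51484501 219.43517297 100.59131203] [-0.11177087  0.69633311  0.11428425  0.69969035]
```

Emit:
arm_command(
  increments=[
    [[0,0,0],[-7,-46,0],0.7],
    [[0,0,0],[-14,-92,0],0.7],
    [[0,0,0],[-20,-138,0],0.7],
    [[0,0,0],[-27,-184,0],0.7],
    [[0,0,0],[-34,-230,0],0.7],
  ],
)

```text
clock: 14.45
position: [529.3, -12.8, 97.9]
ee_rot: [-0.112, 0.698, 0.114, 0.698]
contact_force: [1.2, 0.5, -0.4]
gripper_width: 43.9
```

Emit:
arm_command(
  increments=[
    [[0,0,0],[-6,-45,0],0.7],
    [[0,0,0],[-13,-90,0],0.7],
    [[0,0,0],[-18,-129,-5],0.7],
    [[0,0,0],[-18,-129,-25],0.7],
    [[0,0,0],[-18,-129,-38],0.7],
  ],
)

```text
clock: 14.95
position: [509.2, -143.3, 57.5]
ee_rot: [-0.111, 0.7, 0.113, 0.697]
contact_force: [-0.9, 0.7, -1.3]
gripper_width: 43.8
```

Emit:
arm_command(
  increments=[
    [[-0.1,-0.3,0],[3.2,1.2,-5],0.7],
    [[-0.1,-0.3,0],[3.2,1.2,-7],0.7],
    [[-0.1,-0.3,0],[3.2,1.2,-7],0.7],
    [[-0.1,-0.3,0],[3.2,1.2,-7],0.7],
    [[-0.1,-0.3,0],[3.2,1.2,-7],0.7],
  ],
)

```text
clock: 15.45
position: [512.9, -141.8, 51.1]
ee_rot: [-0.112, 0.698, 0.112, 0.699]
contact_force: [0.4, 0.4, -0.8]
gripper_width: 43.7
```

Emit:
arm_command(
  increments=[
    [[0,0,0],[-0.4,-0.2,-4],0.7],
    [[0,0,0],[-0.4,-0.2,-8],0.7],
    [[0,0,0],[-0.4,-0.2,-12],0.7],
    [[0,0,0],[-0.4,-0.2,-15],0.7],
    [[0,0,0],[-0.4,-0.2,-15],0.7],
  ],
)

```text
clock: 15.95
position: [512.5, -142.0, 36.1]
ee_rot: [-0.112, 0.698, 0.112, 0.699]
contact_force: [-0.3, 1.0, 2.6]
gripper_width: 43.9
```

Emit:
arm_command(
  increments=[
    [[0,0,0],[0,0,0],0.2],
    [[0,0,0],[0,0,0],0.2],
    [[0,0,0],[0,0,0],0.2],
    [[0,0,0],[0,0,0],0.2],
    [[0,0,0],[0,0,5],0.2],
  ],
)

```text
clock: 16.45
position: [511.9, -142.0, 40.6]
ee_rot: [-0.112, 0.698, 0.112, 0.698]
contact_force: [0.1, -0.1, -0.3]
gripper_width: 68.3
```

Emit:
arm_command(
  increments=[
    [[0,0,0],[0,0,20],0.2],
    [[0,0,0],[0,0,35],0.5],
    [[0,0,0],[0,0,38],1],
    [[0,0,0],[0,0,38],1],
    [[0,0,0],[0,0,38],1],
  ],
)

```text
clock: 16.95
position: [511.3, -141.9, 78.1]
ee_rot: [-0.111, 0.699, 0.112, 0.698]
contact_force: [-0.6, 0.5, -1.0]
gripper_width: 9.9
```

```bash
python3 - <<'E'
from h import *
s=readout.read_state();print(s["position"],s["gripper_width"])
im,d=imaging.get_image("wrist");cv2.imwrite("pics/w6.png",im[150:450,150:500])
E
```

```text
[ 511.31488152 -141.9321627    78.06089584] 9.927222911642549
```

View pics/w6.png

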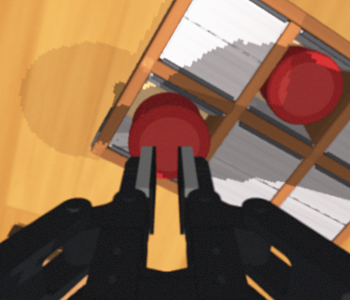

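Tin A sits down in pocket 1 at crop (303,85). Tin B stands started in pocket 3 at (168,135). I'm pushing B down.

Emit:
arm_command(
  increments=[
    [[0,0,0],[1.2,0,-14],1],
    [[0,0,0],[1.2,0,-22],1],
    [[0,0,0],[1.2,0,-28],1],
    [[0,0,0],[1.2,0,-34],1],
    [[0,0,0],[1.2,0,-40],1],
  ],
)

```text
clock: 17.5
position: [512.5, -142.0, 37.3]
ee_rot: [-0.112, 0.699, 0.112, 0.697]
contact_force: [0.1, -0.2, -0.1]
gripper_width: 0.0
```

Emit:
arm_command(
  increments=[
    [[0,0,0],[0,0,-2],1],
    [[0,0,0],[0,0,-4],1],
    [[0,0,0],[0,0,-5],1],
    [[0,0,0],[0,0,-5],1],
    [[0,0,0],[0,0,-5],1],
  ],
)

```text
clock: 18.0
position: [512.4, -142.0, 33.6]
ee_rot: [-0.112, 0.699, 0.112, 0.697]
contact_force: [-2.5, 0.9, 7.1]
gripper_width: 0.2
```

Emit:
arm_command(
  increments=[
    [[0,0,0],[0,0,30],1],
    [[0,0,0],[-10,-20,70],1],
    [[0,0,0],[-20,-60,95],1],
    [[0,0,0],[-30,-100,110],1],
    [[0,0,0],[-40,-145,110],1],
  ],
)

```text
clock: 18.5
position: [473.9, -288.6, 147.2]
ee_rot: [-0.114, 0.697, 0.112, 0.7]
contact_force: [0.7, 1.2, -0.5]
gripper_width: 0.2
```

Emit:
arm_command(
  increments=[
    [[0,0,0],[-10,-45,0],1],
    [[0,0,0],[-20,-90,0],1],
    [[0,0,0],[-30,-135,0],1],
    [[0,0,0],[-30,-135,0],1],
    [[0,0,0],[-30,-135,0],1],
  ],
)

```text
clock: 19.0
position: [443.1, -424.4, 146.8]
ee_rot: [-0.113, 0.697, 0.111, 0.7]
contact_force: [-0.6, 0.6, 0.2]
gripper_width: -0.1
```

```bash
python3 - <<'E'
from h import *
print(readout.read_state()["contact_force"])
im,d=imaging.get_image("top");cv2.imwrite("pics/top6.png",cv2.resize(im[130:360,170:500],None,fx=2,fy=2))
c=cam("top")
for t in redtins(c,im,100,34): print(t)
for p in proj(c,[[462.3,-70.5,34],[512.4,-142.1,34],[524.9,-83.5,37]]): u,v=p.round().astype(int);print(u,v,d[v-3:v+4,u-3:u+4].mean(), (np.array([462,-100,34])-c[2])@c[3][:,2])
# height from depth
for P in ([462.3,-70.5,34],[512.4,-142.1,34]):
    u,v=proj(c,[P])[0].round().astype(int)
    print("z err vs seated", (np.array(P)-c[2])@c[3][:,2]-d[v-3:v+4,u-3:u+4].mean())
E
```

```text
[-0.59336363  0.64609803  0.18078024]
(558.0, (461.848876953125, -69.6787109375), 23.77082633972168, array([461.837  , -69.63446], dtype=float32))
(558.5, (511.62646484375, -139.7117156982422), 24.722110748291016, array([ 511.81778, -139.7555 ], dtype=float32))
(968.0, (736.9195556640625, 236.69827270507812), 36.64761734008789, array([737.5827 , 236.26907], dtype=float32))
403 286 981.296 980.7235661972497
445 256 966.40216 980.7235661972497
410 249 965.8205 980.7235661972497
z err vs seated -0.23393851409787203
z err vs seated 20.038625124353302
```

View pics/top6.png

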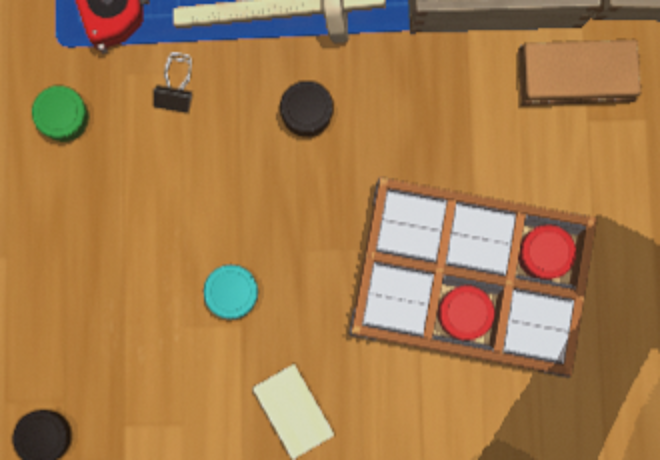

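The top view shows both tins in pockets 1 and 3, at crop (467,313) and (547,251). The depth reading for B is odd, but the flap beside it reads off by the same amount, so I'll check that.

```bash
python3 - <<'E'
from h import *
c=cam("top");P=fit(LOC)[2];d0=np.load("top0.npy")
im,d=imaging.get_image("top");s,_,_,_=flaps("w7") if 0 else (0,)*4
C=[[449.9,-128.9],[462.3,-70.5],[474.6,-11.8],[512.4,-142.1],[524.9,-83.5],[537.1,-25]]
for i,p in enumerate(C):
    z=34 if i in(1,3) else 37
    u,v=proj(c,[[*p,z]])[0].round().astype(int);e=(np.array([*p,z])-c[2])@c[3][:,2]
    f=lambda D:np.round(np.percentile(e-D[v-8:v+9,u-8:u+9],[10,50,90]),1)
    print(i,u,v,"above expected, before",f(d0),"now",f(d))
E
```

```text
0 439 292 above expected, before [-3.2 -0.6  2.4] now [-3.  -0.4  2.2]
1 403 286 above expected, before [-0.1  2.6  5. ] now [-3.  -0.3  2.1]
2 369 279 above expected, before [-3.  -0.3  2.1] now [-2.9 -0.4  2.3]
3 445 256 above expected, before [-0.2  2.5  5.1] now [-3.2 -0.3  2.9]
4 410 249 above expected, before [-3.4 -0.5  2.5] now [-3.1 -0.7  2.4]
5 375 242 above expected, before [-3.2 -0.7  1.4] now [-3.5 -0.8  2. ]
```

```bash
python3 -c "
from bench import arm
print(arm.job_done())"
```

```text
the job is handed in; nothing more can be done
None
```

Both loose tins are in the two empty pockets, tin A in pocket 1 and tin B in pocket 3, and the job is handed in at about 19 s on the robot's clock.

- **Finding the pockets:** Pockets 0 and 4 stopped firmly about 3 mm down. Pockets 1 and 3 gave way for about 15 mm at about 1 N, so both were empty. I did not press pockets 2 and 5.
- **Pushing down:** Each tin was started about 10 mm into the flaps, let go and pushed down with closed fingertips. The tip stopped at z = 33.5 mm with 12 N for tin A and z = 33.6 mm with 7 N for tin B. A tin on the floor has its top at about 34 mm.
- **Last checks:** In the top view tin A is about 1 mm from its pocket's middle and tin B about 2.5 mm; the limit is 6 mm. The median depth puts both tops within 0.5 mm of the seated height. The sanding block, offcut and clip look unmoved by eye; I did not measure them. The arm is clear of everything.
- **What disagreed:** One small depth patch first showed tin B 20 mm too high, and the flap beside it was off by about the same amount. A fresh picture with a larger patch did not show it, so I took it as a faulty reading.
- **Press force:** The press on pocket 0 reached about 62 N at the wrist, more than I intended but below the 120 N limit.

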